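Slide a circuit board home in the loading nest and lock it

TASK

Push the small circuit board along the rails of the black loading nest with a fingertip, gently, until it drops flat into the notch in front of the end stop. Then push the orange knob towards the board as far as it goes, so that the steel keeper covers the board's edge. Never lift the board off the rails, and leave the loose parts round the nest where they are.

Things in the scene. Friction and masses are not known exactly. Their poses are not given: they have to be found in the camera images.
- nest: fixed black loading nest, 210 mm long (y -93 to 117 mm), 62 wide, plus a side plate for the keeper (to x = -78). Origin under it on the bench, z up, +y the loading direction. Two steel rails, top z = 12, run from the open end y = -93 to y = 32, inner edges x = -12, 12; aluminium fences (inner faces x = -22, 22, top z = 17) guide the board. Keeper guides (x -62 to -32, y 52 to 83): z to 20
- notch (a point): centre of the notch's floor, at nest (0, 67.5, 7) mm, axes as the nest's. The notch is the gap in the rails from nest y = 32 to y = 103: 71 mm long, 5 mm deep. Beyond it, y 103 to 117, stands the aluminium end stop, top at z = 20 mm. The board lies home when its origin is here, with 3 mm of play lengthwise
- board: loose beige circuit board, 42 mm wide (x), 68 long (y), 20 to 45 g; plate 6 thick, round black joystick (to z = 10) on the +y half, light connector (22 wide, to z = 9) 2 mm off the -y edge. Origin at centre of underside. Starts flat on the rails, its +y along the nest's, 82 to 123 mm short of home. Pushed in, its front tips into the notch (rear rises up to 5 mm), then the rear drops
- keeper_knob (a point): centre of the top of the orange knob on the keeper: upright, 12 mm in diameter, standing from z = 20 to z = 40.5 mm above the bench, at nest (-52 + joint value, 67.5) mm. A black tray of boards on a fixed tilted stand, up to about 150 mm high, stands on the bench beyond the end stop: travel above it
- keeper (a joint): steel keeper slide, in m: 0 to 0.002 at the start (open, clear of the board's path), 0.012 fully closed; grows as the knob goes along the nest's +x, to the board. About 1.5 N of friction, no spring, stays where left. Its plate's underside is 14.5 mm above the bench, 1.5 mm above the plate of a board lying home; a board still up on the rails blocks it
- spare_board: loose bystander: a circuit board like the other one, 42 x 68 x 10 mm, lying on the bench at the nest's -x side, 75 to 90 mm from its centre line. Origin at the centre of its underside
- stick_part: loose bystander: a grey and black joystick part, 33 x 37 x 16 mm, on the bench at the nest's -x side, 68 to 85 mm from its centre line. Origin at the centre of its underside
- gold_part: loose bystander: a small gold-coloured block with pins, 18 x 26 x 15 mm, on the bench at the nest's -x side, 142 to 155 mm from its centre line. Origin at the centre of its underside
Mind the look-alikes: they are no part of the job. What is shaped like the board but turquoise is not meant.

How it is judged:
On the way, in this order (a step that is already met when the one before it is completed fails the run):
1. the board has dropped flat into the notch, with the keeper still open (x of board in the frame of notch between -0.004 and 0.004 m and y of board in the frame of notch between -0.004 and 0.004 m and z of board in the frame of notch between -0.002 and 0.0018 m and angle between the z axis of board and the z axis of nest, either way round below 0.04 rad and angle between the y axis of board and the y axis of nest, either way round below 0.08 rad and value of joint keeper below 0.006 m), for 0.2 s.
2. the keeper is closed over the board's edge (x of board in the frame of notch between -0.004 and 0.004 m and y of board in the frame of notch between -0.004 and 0.004 m and z of board in the frame of notch between -0.002 and 0.0018 m and angle between the z axis of board and the z axis of nest, either way round below 0.04 rad and angle between the y axis of board and the y axis of nest, either way round below 0.08 rad and value of joint keeper above 0.0095 m), for 0.2 s.
At the end, for the whole second after the job is handed in: the board lies at rest, flat in the notch (origin within 4 mm of the notch's centre along and across, within 2 mm of its floor, tilted under 0.04 rad, turned under 0.08 rad), the keeper is pushed in by more than 9.5 of its 12 mm, and each bystander is within 15 mm of where it was (all of step 2 and linear speed of board below 0.02 m/s and distance of each of spare_board, stick_part, gold_part from where it was at the start of the episode below 0.015 m); the robot touches nothing.
It fails at once if the board is lifted clear of the rails (its origin more than 10 mm above them) (z of board in the frame of notch above 0.015 m).
It fails at once if the fingers press the board with more than 25 N (contact force between the fingers and board above 25 N).
It fails at once if the spare board is moved by more than 15 mm (distance of spare_board from where it was at the start of the episode above 0.015 m).
It fails at once if the joystick part is moved by more than 15 mm (distance of stick_part from where it was at the start of the episode above 0.015 m).
It fails at once if the gold block is moved by more than 15 mm (distance of gold_part from where it was at the start of the episode above 0.015 m).
It also fails if it takes over 48 s, if anything falls off the work surface, if the arm or the gripper's body presses on something with over 40 N, if the wrist force passes 120 N, or if a joint passes its speed limit or range.

ROBOT

A 6-joint arm with a two-finger parallel gripper is mounted at the origin on a cart in front of the work surface, level with it; the furniture and walls round the work are solid. World frame = base frame: x ahead of the robot, y to its left, z up, the work surface at z = 0. Lengths are in m, angles in rad, forces in N, time in s.
With the tool pointing down it reaches from about 0.325 to 0.775 m from the base axis. Payload 9.3 kg.
Tool frame: the origin (TCP) lies midway between the tips of the shut fingers; the grasp point (between the pads) lies 19 mm behind it; z points along the fingers, y is the direction in which the jaws open and shut (so a half turn about z gives the same grasp; the last joint's range is limited). The gripper opens to 85 mm and grips with 20 to 120 N. Pads are 22 mm wide; open, the fingers measure 114 mm over their backs; the gripper's body (76 mm by 85 mm) begins 54 mm behind the grasp point. The pads swing forward as they close: fully open they stand 13 mm farther back than shut.
Start: joints at [1.038, 0.259, 0.021, 1.334, 0, 1.418], TCP at [0.204, 0.511, 0.231] pointing down, gripper open.
Joint ranges: [-3.04, 3.04], [-0.91, 1.82], [-1.04, 1.36], [-1.92, 1.95], [-1.52, 1.45], [-3.14, 3.14]. Speed limits (rad/s): [2.22, 2.22, 2.79, 3.14, 3.14, 3.14].

INTERFACE

Orientations are given as [roll, pitch, yaw] about the fixed x, y, z axes, in that order (R = Rz(yaw) Ry(pitch) Rx(roll)).
In Python, from bench import readout, optics, ticket, spotter gives the robot as it stands. The module is installed in compiled form; this text tells all that it offers.
- The arm moves only by the tool step_arm, never from a script. Its argument "motion" is a list of rows, each an object of numbers: "tx", "ty", "tz": the shift along the tool's x, y, z in cm; "wx", "wy", "wz": the turn, a rotation vector about the tool's x, y, z in degrees; "claw": the closure, from 0 (fully open) to 1 (shut). In form: [{"tx": .., "ty": .., "tz": .., "wx": .., "wy": .., "wz": .., "claw": ..}, ...]. A call has 1 to 10 rows; each row shifts and turns the commanded pose from where the row before left it, along the tool's axes as they then stand; what a row does not reach is not made up. A row lasts 1/10 s, in which the tool goes at most 50 mm and 8.59 degrees, less where a joint would pass 70% of its speed; a pose out of reach is approached as far as the arm can. A call with a gripper value outside its range is refused whole. The fingers move at their own pace and stop on an object; the grip force is fixed at half the most. Time passes only in rows, so rows that do not move let the fingers close. It gives the time, the measured TCP pose, the force and the opening at its end, in the units of the state.
- readout.read_state(): the state, without advancing time (a new reading comes with each control period).
- optics.snapshot(name): name is "scene" or "top" or "wrist"; returns a dict with "img" (420x560x3 uint8, blue, green, red), "intrinsics" (3x3 intrinsics, pixels), "view" (4x4, takes a point from world to camera coordinates); the wrist camera has in their place "mount" (4x4, takes a point from camera to tool coordinates, whose origin is the TCP and whose axes are the flange's). Camera axes: x right, y up, looking along -z (the intrinsics and any distortion apply to the point x, -y, -z); pixel columns grow to the right and rows downward; lengths in m; the calibration is good to about 2 mm. A picture is of the moment at which its call begins: read the wrist's pose just before it. There is no depth.
- ticket.job_done(): hands the job in, once; it reports no verdict.
Trained networks look in the newest picture that a camera, given by its name, has taken for a name from the list of things; names that differ only in an ending like _2 or _b are one class to them, and where a whole thing is asked for, a point or a joint stands for the part that bears it (a point fixed in the world has none). Each returns a list of dicts, best first, with "conf" (0 to 1); they miss things now and then, are a little off and sometimes report something else, mostly with a low value. They report only what shows in the picture. A call takes as long as a camera call. They do not tell look-alikes from the thing itself.
- spotter.recognise(query, camera): "centre" ([x, y, z] in m, in the coordinates of the camera as it stood for that picture, good to about 4 mm: the middle of the surface that is visible of it).
The state is a dict: "t": time; "qpos": joint angles; "joint_velocities": joint speeds; "joint_torque": joint torques, N m; "tcp_pos": TCP position; "tcp_rot": TCP orientation; "wrist_force": force on the tool from outside, world axes, zero at the start; "wrist_torque": the same for the moment, N m; "grip_width": finger opening in m.
Only numpy, scipy, OpenCV 4.12 (cv2) and the standard library are available. Lean on these libraries where they do the work, as an engineer would, in place of code of your own. Each camera call takes 0.05 s, during which the arm holds its last target.

## Working session

There is one attempt and no reset: what is moved stays moved. The work goes in short steps, Python scripts to look and compute and a tool call to move; the robot and the scene stay as the last step left them, time stands still between calls to the robot, and variables do not carry over. Pictures are saved under pics/ and viewed, and the job is handed in when it is done.

Besides the shell and the picture viewer there is one more tool, called after ">>>" by a JSON object that holds its "fn" and its "kwargs". step_arm: Moves the arm, as the interface text tells. Its arguments: {"type":"object","properties":{"motion":{"type":"array"}},"required":["motion"]}

```bash
mkdir -p pics
cat > h.py <<'E'
import numpy as np, cv2
from bench import readout, optics, ticket, spotter
def snap(n,f=None):
    s=optics.snapshot(n)
    if f: cv2.imwrite('pics/'+f,s['img'])
    return s
def towld(s,c):
    V=np.linalg.inv(np.array(s['view'])); return V[:3,:3]@np.array(c)+V[:3,3]
def proj(s,P):
    P=np.atleast_2d(P); V=np.array(s['view']); c=(V[:3,:3]@P.T).T+V[:3,3]
    K=np.array(s['intrinsics']); q=np.c_[c[:,0],-c[:,1],-c[:,2]]; q=q/q[:,2:]; return (K@q.T).T[:,:2]
def atz(s,uv,z):
    K=np.array(s['intrinsics']); V=np.linalg.inv(np.array(s['view']))
    d=np.linalg.inv(K)@np.array([uv[0],uv[1],1]); d=V[:3,:3]@np.array([d[0],-d[1],-d[2]]); o=V[:3,3]
    return o+d*(z-o[2])/d[2]
E
python3 - <<'E'
from h import *
print(readout.read_state())
for n in ['scene','top']:
    s=snap(n,n+'0.png'); print(n,{k:v for k,v in s.items() if k!='img'})
    for q in ['nest','board','keeper_knob','keeper','spare_board','stick_part','gold_part']:
        for r in spotter.recognise(q,n)[:4]:
            w=towld(s,r['centre']); print(q,round(r['conf'],2),w.round(4),proj(s,w).round())
snap('wrist','wrist0.png')
E
```

```text
{'t': 0.0, 'qpos': array([ 1.03841228e+00,  2.59174940e-01,  2.07579515e-02,  1.33370544e+00,
       -3.18321521e-06,  1.41818720e+00]), 'joint_velocities': array([-0.00067276, -0.00149785,  0.00070505,  0.00048248,  0.00165452,
       -0.00065457]), 'joint_torque': array([ 1.88597012e-03, -5.55640304e+01,  3.44533753e+01,  1.35353810e-02,
       -2.12342925e-04,  7.92575435e-06]), 'tcp_pos': array([0.20375424, 0.51055806, 0.23067405]), 'tcp_rot': array([-3.14028148e+00, -1.98443945e-04,  2.76181761e+00]), 'wrist_force': array([-0.10634288,  0.18418601, -1.00234926]), 'wrist_torque': array([-0.02559361, -0.03207963, -0.00193078]), 'grip_width': 0.08527230722270614}
scene {'intrinsics': array([[544.96561834,   0.        , 282.06606896],
       [  0.        , 544.96561834, 208.14938732],
       [  0.        ,   0.        ,   1.        ]]), 'view': array([[ 0.66911208, -0.74282123,  0.02248671, -0.13082595],
       [ 0.31056153,  0.30697825,  0.89961986, -0.32968976],
       [-0.67515966, -0.59496301,  0.43609455, -0.29550216],
       [ 0.        ,  0.        ,  0.        ,  1.        ]
[... 534 characters left out ...]
  0.        ,   0.        ,   1.        ]]), 'view': array([[-0.02155995, -0.9997616 ,  0.00345013,  0.33586726],
       [ 0.98558058, -0.02067459,  0.1679389 , -0.56683506],
       [-0.16782754,  0.00702113,  0.98579137, -0.8106467 ],
       [ 0.        ,  0.        ,  0.        ,  1.        ]])}
nest 0.66 [0.522  0.2856 0.0051] [[295. 234.]]
board 0.75 [0.6698 0.271  0.0082] [[300. 171.]]
board 0.68 [0.5091 0.3891 0.0189] [[249. 240.]]
keeper_knob 0.46 [0.5517 0.2688 0.0195] [[302. 220.]]
keeper 0.51 [0.5497 0.2713 0.015 ] [[301. 221.]]
keeper 0.39 [0.5229 0.2927 0.0067] [[292. 233.]]
spare_board 0.75 [0.6021 0.399  0.005 ] [[245. 200.]]
stick_part 0.56 [0.5897 0.3278 0.0159] [[276. 204.]]
```

Run:
```python
import cv2
a=cv2.imread('pics/top0.png'); cv2.imwrite('pics/topc.png',cv2.resize(a[130:310,180:400],None,fx=3.5,fy=3.3,interpolation=cv2.INTER_CUBIC))
a=cv2.imread('pics/scene0.png'); cv2.imwrite('pics/scenec.png',cv2.resize(a[150:350,160:420],None,fx=3,fy=3,interpolation=cv2.INTER_CUBIC))
```

```text
(no output)
```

View pics/topc.png

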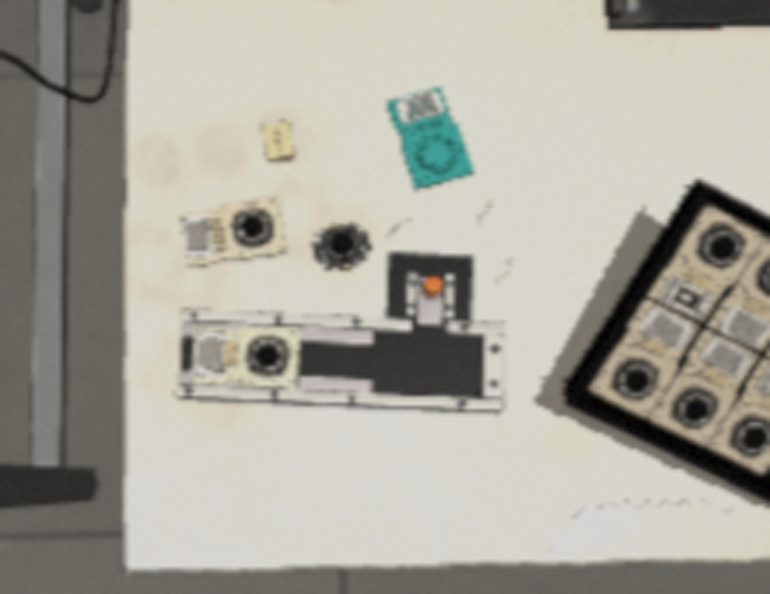

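View pics/scenec.png

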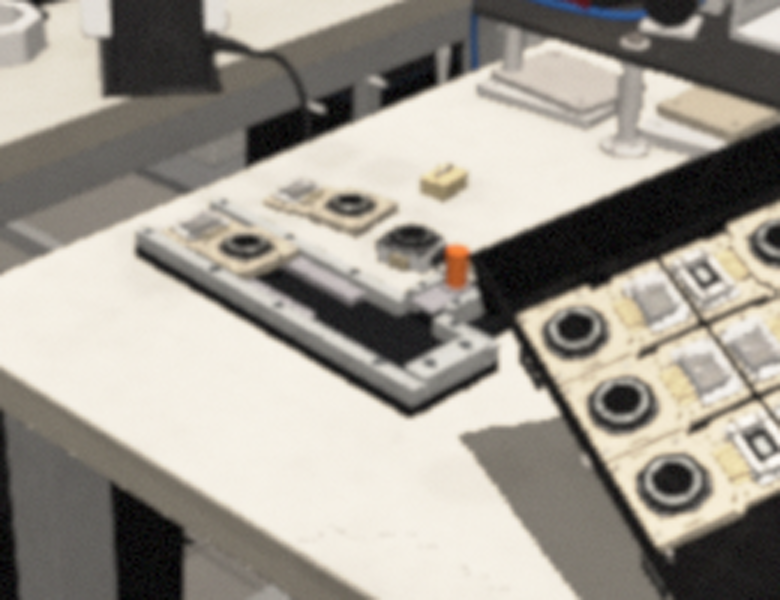

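View pics/wrist0.png

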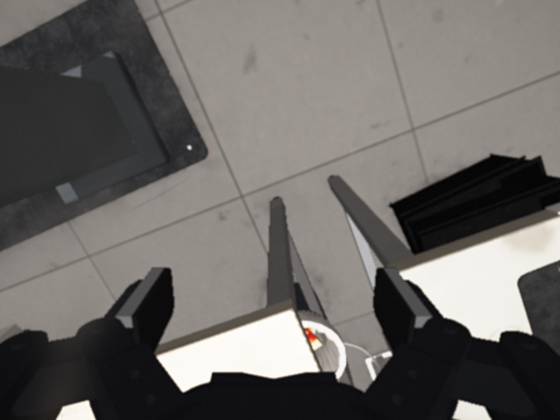

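View pics/top0.png

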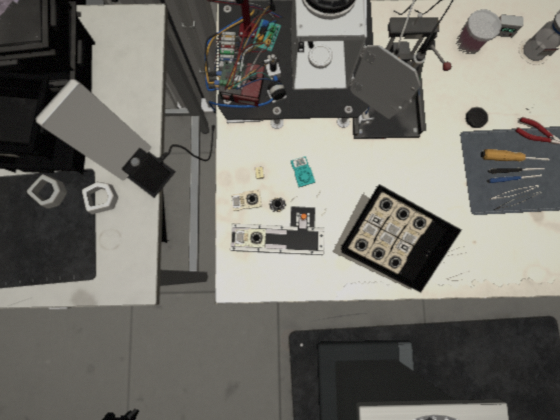

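```bash
cat >> h.py <<'E'
def overlay(s,pose,fn,box,f,yb=None,K=0.0):
    x0,y0,th=pose
    R=np.array([[np.cos(th),-np.sin(th),0],[np.sin(th),np.cos(th),0],[0,0,1]])
    N=lambda p:(R@np.array(p,float).T).T+[x0,y0,0]
    a=s['img'][box[1]:box[3],box[0]:box[2]]; a=cv2.resize(a,None,fx=f,fy=f,interpolation=cv2.INTER_CUBIC)
    def pl(pts,c):
        q=(s['proj'](N(np.array(pts)/1000.)) if 'proj' in s else proj(s,N(np.array(pts)/1000.)))
        q=((q-[box[0],box[1]]+.5)*f-.5)
        cv2.polylines(a,[np.round(q*16).astype(np.int32)],True,c,1,cv2.LINE_AA,4)
    def rect(xa,xb,ya,yb,z): return [(xa,ya,z),(xb,ya,z),(xb,yb,z),(xa,yb,z)]
    pl(rect(-31,31,-93,117,0),(255,0,0))
    pl(rect(-22,22,-93,103,17),(0,0,255))
    pl(rect(-12,12,-93,32,12),(0,200,0))
    pl(rect(-31,31,103,117,20),(255,0,255))
    pl([(-52+K+6*np.cos(t),67.5+6*np.sin(t),40.5) for t in np.linspace(0,6.28,20)],(0,255,0))
    if yb is not None: pl(rect(-21,21,yb-34,yb+34,18),(255,255,0)); 
    cv2.imwrite('pics/'+fn,a)
E
python3 - <<'E'
from h import *
import pickle
s=snap('top');t=snap('scene'); pickle.dump((s,t),open('st.pkl','wb'))
p=(0.508,0.297,np.pi+0.01)
overlay(s,p,'o1.png',(215,190,345,270),6,-35)
overlay(t,p,'o2.png',(190,210,340,300),5,-35)
# orange
for n,i in (('top',s),('scene',t)):
    h=cv2.cvtColor(i['img'],cv2.COLOR_BGR2HSV); m=cv2.inRange(h,(5,180,150),(18,255,255)); 
    nn,l,st,c=cv2.connectedComponentsWithStats(m); print(n,[(st[k],c[k]) for k in range(1,nn) if st[k][4]>8])
E
```

```text
top []
scene [(array([527, 155,   3,  10,  11], dtype=int32), array([528.27272727, 159.45454545])), (array([309, 233,   7,  12,  59], dtype=int32), array([311.79661017, 237.84745763]))]
```

View pics/o1.png

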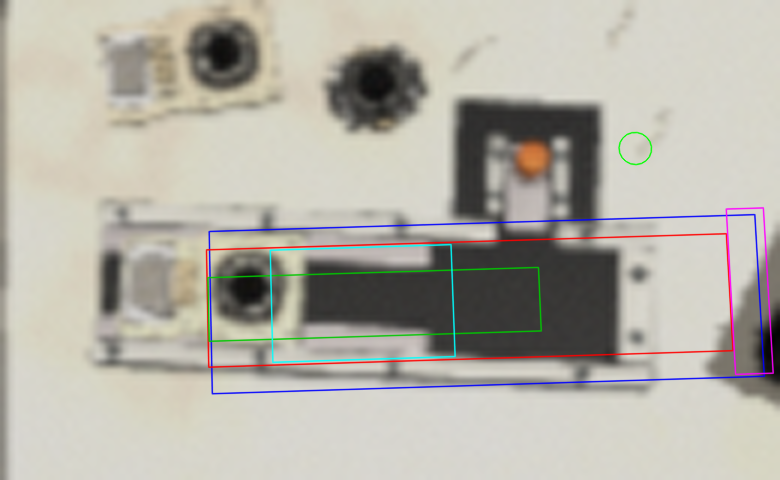

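View pics/o2.png

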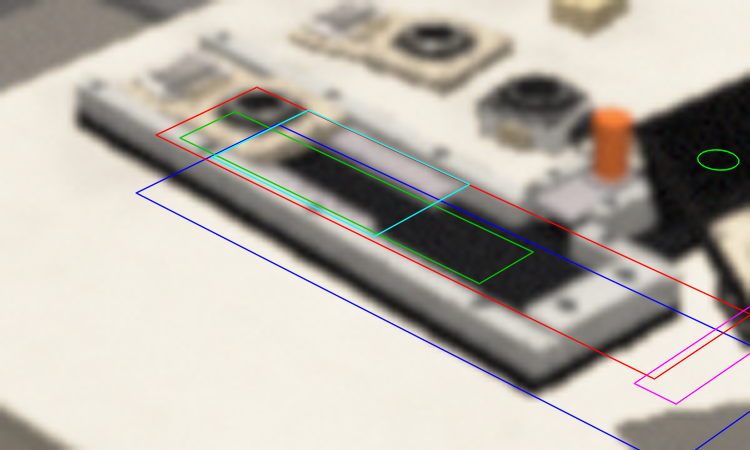

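```bash
cat > fit.py <<'E'
from h import *
import pickle
from scipy.optimize import least_squares
s,t=pickle.load(open('st.pkl','rb'))
A=[((-22,103,18),(620,248)),((22,103,18),(618,362)),((-12,32,12),(430,268)),((12,32,12),(430,330)),((31,117,17),(649,390)),((31,-93,17),(95,362)),((-31,-93,17),(103,203)),((-51,67.5,40.5),(533,155))]
B=[((31,117,0),(540,392)),((-31,117,20),(680,265)),((31,-93,17),(78,85)),((-31,-93,17),(200,38)),((31,-93,0),(78,122)),((-51,67.5,40.5),(612,115))]
def P(l,box,f): return np.array([a for a,b in l])/1000., (np.array([b for a,b in l])+.5)/f-.5+box
a,ua=P(A,(215,190),6); b,ub=P(B,(190,210),5)
def W(p,n):
    c,d=np.cos(p[2]),np.sin(p[2]); return np.c_[c*n[:,0]-d*n[:,1]+p[0], d*n[:,0]+c*n[:,1]+p[1], n[:,2]]
r1=lambda p:(proj(s,W(p,a))-ua).ravel(); r2=lambda p:(proj(t,W(p,b))-ub).ravel()
for f in (r1,r2,lambda p:np.r_[r1(p),r2(p)]):
    o=least_squares(f,(0.51,0.297,np.pi),loss='soft_l1'); print(o.x, o.fun.reshape(-1,2).round(1).tolist())
p=o.x
overlay(s,p,'o3.png',(215,190,345,270),6,-50)
overlay(t,p,'o4.png',(190,210,340,300),5,-50)
E
python3 fit.py
```

```text
[0.51155718 0.33838873 3.07627125] [[0.1, -0.3], [-0.1, 0.3], [0.1, -0.3], [-0.3, -0.1], [0.9, -0.1], [-0.5, 0.5], [-0.1, -0.5], [0.0, 0.4]]
[0.51451645 0.3401333  3.07766841] [[-0.8, 1.9], [1.9, -1.0], [-1.4, -0.5], [3.9, -2.6], [-1.0, 1.3], [0.3, -0.3]]
[0.51216787 0.33860266 3.0763821 ] [[0.0, -0.5], [-0.2, -0.0], [0.0, -0.6], [-0.4, -0.3], [0.8, -0.3], [-0.6, 0.2], [-0.2, -0.7], [-0.1, 0.1], [-1.1, 3.1], [1.7, 0.0], [-1.8, 0.2], [3.6, -1.9], [-1.4, 2.1], [0.1, 0.6]]
```

View pics/o3.png

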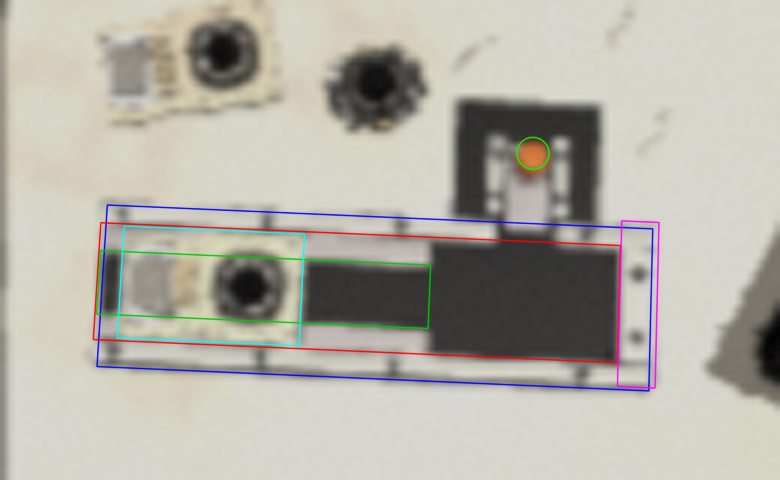

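View pics/o4.png

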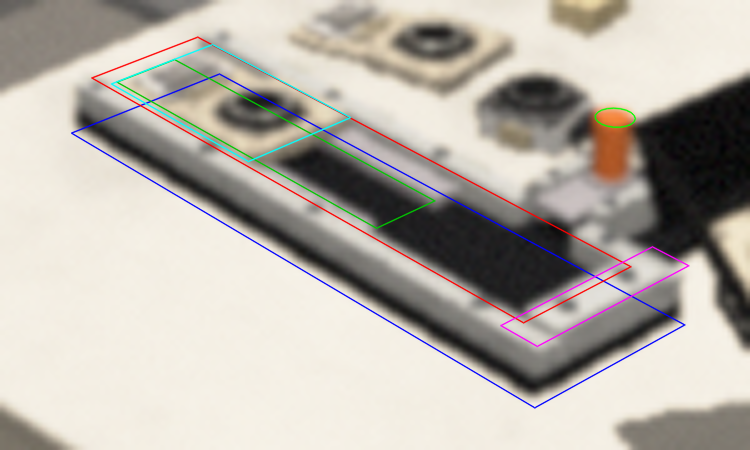

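Run:
```python
from h import *
s=optics.snapshot('wrist'); print(s['mount'].round(3), s['intrinsics'].round(1), s.keys())
import pickle
s,t=pickle.load(open('st.pkl','rb'))
for uv in [(343,255),(378,185),(352,235)]: print(atz(s,uv,.1).round(3), atz(s,uv,.03).round(3))
p=[0.5120,0.3385,3.0763]
def W(x,y): c,d=np.cos(p[2]),np.sin(p[2]); return (c*x-d*y+p[0], d*x+c*y+p[1])
print(W(0,-.125),W(0,-.101),W(0,.021),W(-.0725,.0675),W(0,0.067), readout.read_state()['t'])
```

```text
[[ 0.001  0.957  0.289  0.074]
 [ 1.    -0.001 -0.     0.001]
 [ 0.     0.289 -0.957 -0.142]
 [ 0.     0.     0.     1.   ]] [[341.2   0.  273.2]
 [  0.  341.2 208.8]
 [  0.    0.    1. ]] dict_keys(['img', 'intrinsics', 'mount'])
[0.467 0.195 0.1  ] [0.47  0.183 0.03 ]
[0.611 0.114 0.1  ] [0.627 0.095 0.03 ]
[0.507 0.174 0.1  ] [0.514 0.16  0.03 ]
(np.float64(0.5201557839532247), np.float64(0.46323364898097197)) (np.float64(0.5185898734342056), np.float64(0.4392847883766254)) (np.float64(0.5106298282958582), np.float64(0.3175447469711967)) (np.float64(0.5799413930742224), np.float64(0.26641347485740485)) (np.float64(0.5076284998010716), np.float64(0.27164276414619903)) 1.0
```

>>> {"fn": "step_arm", "kwargs": {"motion": [{"wz": -8.5,"claw": 1},{"wz": -8.5,"claw": 1},{"wz": -8.5,"claw": 1},{"wz": -8.5,"claw": 1},{"wz": -8.5,"claw": 1},{"wz": -8.5,"claw": 1},{"wz": -8.5,"claw": 1},{"wz": -8.5,"claw": 1},{"wz": -8.5,"claw": 1},{"wz": -8.5,"claw": 1}]}}

```text
$.motion[0]: bad value
```

>>> {"fn": "step_arm", "kwargs": {"motion": [{"wz": -8,"claw": 1},{"wz": -8,"claw": 1},{"wz": -7,"claw": 1},{"claw": 1}]}}

```text
$.motion[0]: bad value
```

>>> {"fn": "step_arm", "kwargs": {"motion": [{"tx": 0,"ty": 0,"tz": 0,"wx": 0,"wy": 0,"wz": -8.5,"claw": 1},{"tx": 0,"ty": 0,"tz": 0,"wx": 0,"wy": 0,"wz": -8.5,"claw": 1},{"tx": 0,"ty": 0,"tz": 0,"wx": 0,"wy": 0,"wz": -8.5,"claw": 1},{"tx": 0,"ty": 0,"tz": 0,"wx": 0,"wy": 0,"wz": -8.5,"claw": 1},{"tx": 0,"ty": 0,"tz": 0,"wx": 0,"wy": 0,"wz": -8.5,"claw": 1},{"tx": 0,"ty": 0,"tz": 0,"wx": 0,"wy": 0,"wz": -8.5,"claw": 1},{"tx": 0,"ty": 0,"tz": 0,"wx": 0,"wy": 0,"wz": -8.5,"claw": 1},{"tx": 0,"ty": 0,"tz": 0,"wx": 0,"wy": 0,"wz": -8.5,"claw": 1},{"tx": 0,"ty": 0,"tz": 0,"wx": 0,"wy": 0,"wz": -8.5,"claw": 1},{"tx": 0,"ty": 0,"tz": 0,"wx": 0,"wy": 0,"wz": -8.5,"claw": 1}]}}

```text
t: 2.0
tcp_pos: [0.2039, 0.5108, 0.2313]
tcp_rot: [3.142, 0.0, -2.032]
wrist_force: [-0.1, -0.4, 0.1]
grip_width: 0.0003
```

>>> {"fn": "step_arm", "kwargs": {"motion": [{"tx": 0,"ty": 0,"tz": 0,"wx": 0,"wy": 0,"wz": -8,"claw": 1},{"tx": 0,"ty": 0,"tz": 0,"wx": 0,"wy": 0,"wz": -8,"claw": 1},{"tx": 0,"ty": 0,"tz": 0,"wx": 0,"wy": 0,"wz": -7,"claw": 1},{"tx": 0,"ty": 0,"tz": 0,"wx": 0,"wy": 0,"wz": 0,"claw": 1}]}}

```text
t: 2.4
tcp_pos: [0.2039, 0.5108, 0.2313]
tcp_rot: [-3.142, 0.0, -1.635]
wrist_force: [-1.2, -0.5, -0.1]
grip_width: -0.0
```

>>> {"fn": "step_arm", "kwargs": {"motion": [{"tx": 0,"ty": -4,"tz": 0,"wx": 0,"wy": 0,"wz": 0,"claw": 1},{"tx": 0,"ty": -4,"tz": 0,"wx": 0,"wy": 0,"wz": 0,"claw": 1},{"tx": 0,"ty": -4,"tz": 0,"wx": 0,"wy": 0,"wz": 0,"claw": 1},{"tx": 0,"ty": -4,"tz": 0,"wx": 0,"wy": 0,"wz": 0,"claw": 1},{"tx": 0,"ty": -4,"tz": 0,"wx": 0,"wy": 0,"wz": 0,"claw": 1},{"tx": 0,"ty": -4,"tz": 0,"wx": 0,"wy": 0,"wz": 0,"claw": 1},{"tx": 0,"ty": -4,"tz": 0,"wx": 0,"wy": 0,"wz": 0,"claw": 1},{"tx": 0,"ty": -3.9,"tz": 0,"wx": 0,"wy": 0,"wz": 0,"claw": 1},{"tx": 0,"ty": 0,"tz": 0,"wx": 0,"wy": 0,"wz": 0,"claw": 1},{"tx": 0,"ty": 0,"tz": 0,"wx": 0,"wy": 0,"wz": 0,"claw": 1}]}}

```text
t: 3.4
tcp_pos: [0.523, 0.4894, 0.2302]
tcp_rot: [3.14, -0.001, -1.641]
wrist_force: [0.1, 0.8, 0.2]
grip_width: -0.0001
```

```bash
cat >> h.py <<'E'
from scipy.spatial.transform import Rotation as Ro
PN=[0.5120,0.3385,3.0763]
def nest(w,p=PN):
    c,d=np.cos(p[2]),np.sin(p[2]); x,y=w[0]-p[0],w[1]-p[1]; return np.array([c*x+d*y,-d*x+c*y,w[2]])
def wsnap(fn=None):
    st=readout.read_state(); s=optics.snapshot('wrist')
    T=np.eye(4); T[:3,:3]=Ro.from_euler('xyz',st['tcp_rot']).as_matrix(); T[:3,3]=st['tcp_pos']
    s['view']=np.linalg.inv(T@np.array(s['mount'])); s['st']=st
    if fn: cv2.imwrite('pics/'+fn,s['img'])
    return s
E
python3 - <<'E'
from h import *
s=wsnap('w1.png'); print(s['st']['tcp_pos'],nest(s['st']['tcp_pos']).round(4),s['st']['tcp_rot'],s['st']['wrist_force'])
overlay(s,PN,'w1o.png',(0,0,560,420),1.4,-50)
E
```

```text
[0.52299451 0.48943091 0.23018553] [-0.0011 -0.1513  0.2302] [ 3.14036340e+00 -7.89889096e-04 -1.64082803e+00] [0.06410288 0.75226578 0.235649  ]
```

View pics/w1o.png

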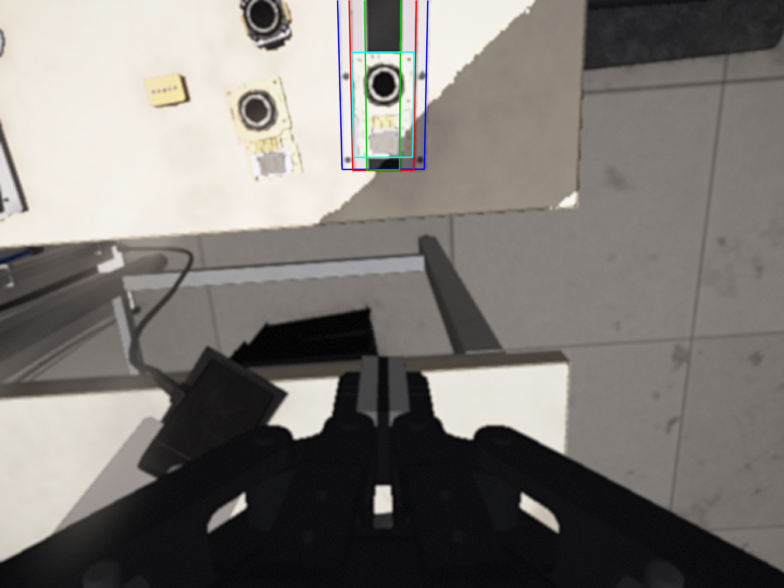

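>>> {"fn": "step_arm", "kwargs": {"motion": [{"tx": 1,"ty": 0.1,"tz": 4,"wx": 0,"wy": 0,"wz": 0,"claw": 1},{"tx": 1,"ty": 0,"tz": 4,"wx": 0,"wy": 0,"wz": 0,"claw": 1},{"tx": 1,"ty": 0,"tz": 4,"wx": 0,"wy": 0,"wz": 0,"claw": 1},{"tx": 0,"ty": 0,"tz": 3,"wx": 0,"wy": 0,"wz": 0,"claw": 1},{"tx": 0,"ty": 0,"tz": 3,"wx": 0,"wy": 0,"wz": 0,"claw": 1},{"tx": 0,"ty": 0,"tz": 2,"wx": 0,"wy": 0,"wz": 0,"claw": 1},{"tx": 0,"ty": 0,"tz": 1.5,"wx": 0,"wy": 0,"wz": 0,"claw": 1},{"tx": 0,"ty": 0,"tz": 0,"wx": 0,"wy": 0,"wz": 0,"claw": 1},{"tx": 0,"ty": 0,"tz": 0,"wx": 0,"wy": 0,"wz": 0,"claw": 1}]}}

```text
t: 4.35
tcp_pos: [0.5185, 0.4606, 0.0173]
tcp_rot: [-3.141, 0.0, -1.636]
wrist_force: [0.9, -0.6, 1.3]
grip_width: -0.0001
```

Run:
```python
from h import *
s=wsnap('w2.png'); print(s['st']['t'],s['st']['tcp_pos'],nest(s['st']['tcp_pos']).round(4),s['st']['tcp_rot'],s['st']['wrist_force'])
overlay(s,PN,'w2o.png',(0,0,560,420),1.4,-50)
```

```text
4.35 [0.51848103 0.460571   0.01727443] [ 0.0015 -0.1222  0.0173] [-3.14121500e+00  4.10403031e-04 -1.63616032e+00] [ 0.88903171 -0.58561494  1.3180677 ]
```

View pics/w2o.png

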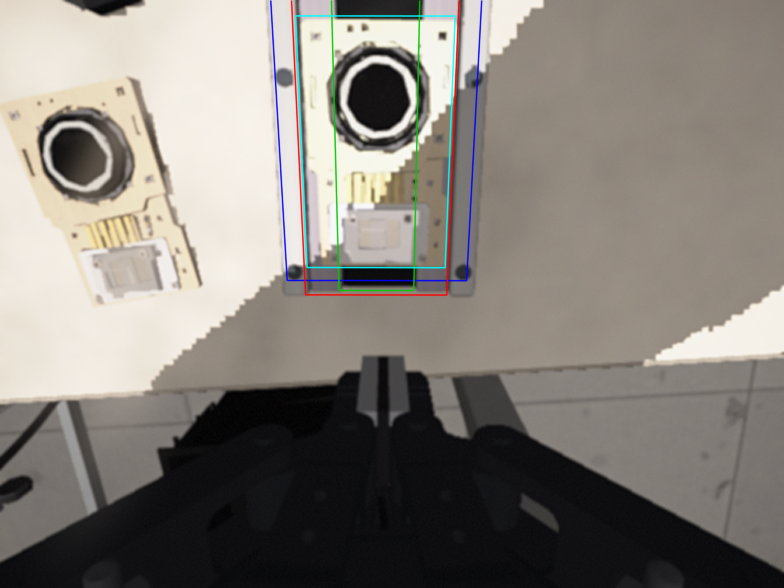

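>>> {"fn": "step_arm", "kwargs": {"motion": [{"tx": 0.7,"ty": -0.1,"tz": 0.15,"wx": 0,"wy": 0,"wz": 0,"claw": 1},{"tx": 0.7,"ty": 0,"tz": 0.15,"wx": 0,"wy": 0,"wz": 0,"claw": 1},{"tx": 0.6,"ty": 0,"tz": 0,"wx": 0,"wy": 0,"wz": 0,"claw": 1},{"tx": 0.2,"ty": 0,"tz": 0,"wx": 0,"wy": 0,"wz": 0,"claw": 1},{"tx": 0.2,"ty": 0,"tz": 0,"wx": 0,"wy": 0,"wz": 0,"claw": 1},{"tx": 0.2,"ty": 0,"tz": 0,"wx": 0,"wy": 0,"wz": 0,"claw": 1},{"tx": 0.2,"ty": 0,"tz": 0,"wx": 0,"wy": 0,"wz": 0,"claw": 1},{"tx": 0.2,"ty": 0,"tz": 0,"wx": 0,"wy": 0,"wz": 0,"claw": 1},{"tx": 0.2,"ty": 0,"tz": 0,"wx": 0,"wy": 0,"wz": 0,"claw": 1},{"tx": 0.2,"ty": 0,"tz": 0,"wx": 0,"wy": 0,"wz": 0,"claw": 1}]}}

```text
t: 5.4
tcp_pos: [0.518, 0.426, 0.0133]
tcp_rot: [-3.142, 0.0, -1.636]
wrist_force: [-0.4, 1.5, 0.0]
grip_width: 0.0002
```

Run:
```python
from h import *
s=wsnap('w3.png'); print(s['st']['t'],s['st']['tcp_pos'],nest(s['st']['tcp_pos']).round(4),s['st']['tcp_rot'],s['st']['wrist_force'])
overlay(s,PN,'w3o.png',(0,0,560,420),1.4,-50)
```

```text
5.4 [0.51798948 0.42596027 0.0132723 ] [-0.0003 -0.0877  0.0133] [-3.14158194e+00  7.41157338e-05 -1.63634320e+00] [-0.41922647  1.52904691  0.03149605]
```

View pics/w3o.png

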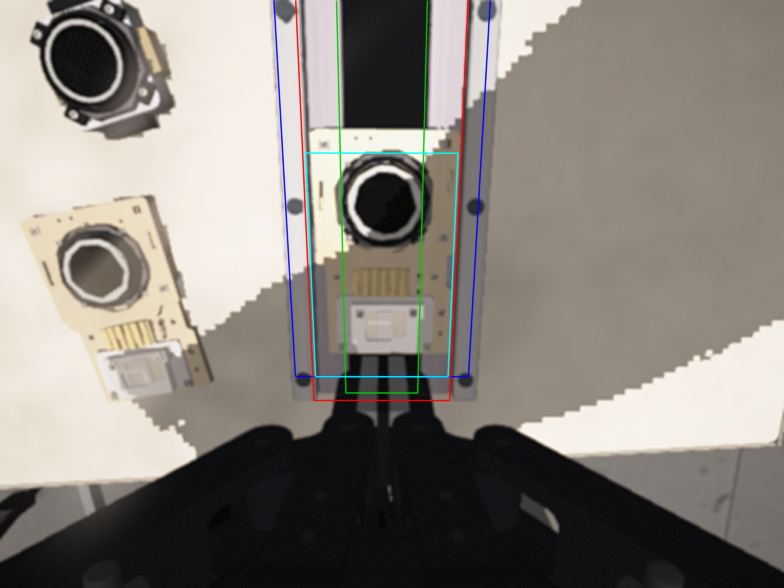

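>>> {"fn": "step_arm", "kwargs": {"motion": [{"tx": 0.3,"ty": 0,"tz": -0.05,"wx": 0,"wy": 0,"wz": 0,"claw": 1},{"tx": 0.5,"ty": 0,"tz": 0,"wx": 0,"wy": 0,"wz": 0,"claw": 1},{"tx": 0.6,"ty": 0,"tz": 0,"wx": 0,"wy": 0,"wz": 0,"claw": 1},{"tx": 0.6,"ty": 0,"tz": 0,"wx": 0,"wy": 0,"wz": 0,"claw": 1},{"tx": 0.6,"ty": 0,"tz": 0,"wx": 0,"wy": 0,"wz": 0,"claw": 1},{"tx": 0.6,"ty": 0,"tz": 0,"wx": 0,"wy": 0,"wz": 0,"claw": 1},{"tx": 0.6,"ty": 0,"tz": 0,"wx": 0,"wy": 0,"wz": 0,"claw": 1},{"tx": 0.6,"ty": 0,"tz": 0,"wx": 0,"wy": 0,"wz": 0,"claw": 1},{"tx": 0.4,"ty": 0,"tz": 0,"wx": 0,"wy": 0,"wz": 0,"claw": 1},{"tx": 0.2,"ty": 0,"tz": 0,"wx": 0,"wy": 0,"wz": 0,"claw": 1}]}}

```text
t: 6.45
tcp_pos: [0.5148, 0.3757, 0.0138]
tcp_rot: [-3.142, -0.0, -1.637]
wrist_force: [0.1, 0.6, -0.0]
grip_width: 0.0003
```

Run:
```python
from h import *
s=wsnap('w4.png'); print(s['st']['t'],s['st']['tcp_pos'],nest(s['st']['tcp_pos']).round(4),s['st']['tcp_rot'],s['st']['wrist_force'])
overlay(s,PN,'w4o.png',(0,0,560,420),1.4,nest(s['st']['tcp_pos'])[1]*1000+45)
```

```text
6.45 [0.51475406 0.37566745 0.01382819] [-0.0003 -0.0373  0.0138] [-3.14158505e+00 -4.68076940e-05 -1.63673390e+00] [ 0.09568985  0.56029615 -0.02689888]
```

View pics/w4o.png

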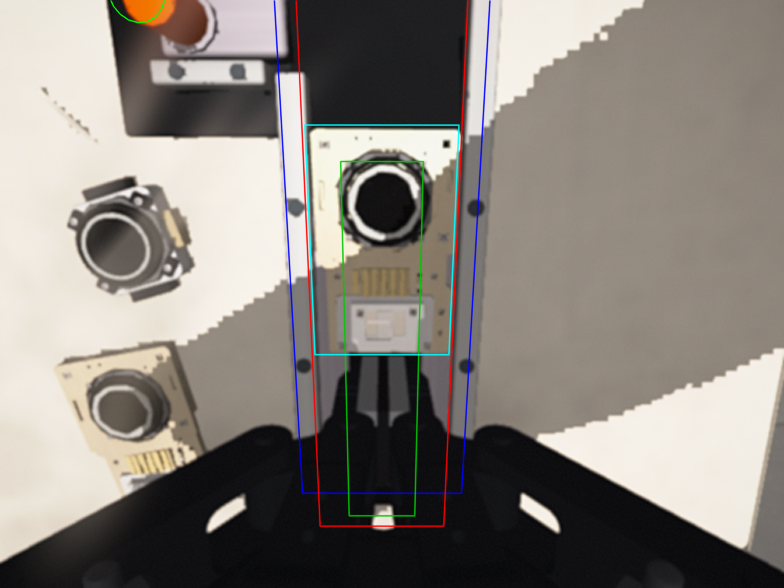

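>>> {"fn": "step_arm", "kwargs": {"motion": [{"tx": 0.4,"ty": 0,"tz": 0,"wx": 0,"wy": 0,"wz": 0,"claw": 1},{"tx": 0.5,"ty": 0,"tz": 0,"wx": 0,"wy": 0,"wz": 0,"claw": 1},{"tx": 0.5,"ty": 0,"tz": 0,"wx": 0,"wy": 0,"wz": 0,"claw": 1},{"tx": 0.5,"ty": 0,"tz": 0,"wx": 0,"wy": 0,"wz": 0,"claw": 1},{"tx": 0.5,"ty": 0,"tz": 0,"wx": 0,"wy": 0,"wz": 0,"claw": 1},{"tx": 0.5,"ty": 0,"tz": 0,"wx": 0,"wy": 0,"wz": 0,"claw": 1},{"tx": 0.5,"ty": 0,"tz": 0,"wx": 0,"wy": 0,"wz": 0,"claw": 1},{"tx": 0.5,"ty": 0,"tz": 0,"wx": 0,"wy": 0,"wz": 0,"claw": 1},{"tx": 0.3,"ty": 0,"tz": 0,"wx": 0,"wy": 0,"wz": 0,"claw": 1},{"tx": 0.2,"ty": 0,"tz": 0,"wx": 0,"wy": 0,"wz": 0,"claw": 1}]}}

```text
t: 7.5
tcp_pos: [0.5118, 0.3319, 0.0138]
tcp_rot: [3.142, -0.0, -1.637]
wrist_force: [-0.1, 0.0, -0.4]
grip_width: -0.0002
```

Run:
```python
from h import *
s=wsnap('w5.png'); print(s['st']['t'],s['st']['tcp_pos'],nest(s['st']['tcp_pos']).round(4),s['st']['tcp_rot'],s['st']['wrist_force'])
overlay(s,PN,'w5o.png',(0,0,560,420),1.4,nest(s['st']['tcp_pos'])[1]*1000+45)
```

```text
7.5 [0.51184141 0.33185163 0.01377602] [-0.0003  0.0066  0.0138] [ 3.14154116e+00 -6.40228852e-05 -1.63667707e+00] [-0.12694858  0.00520066 -0.40403425]
```

View pics/w5o.png

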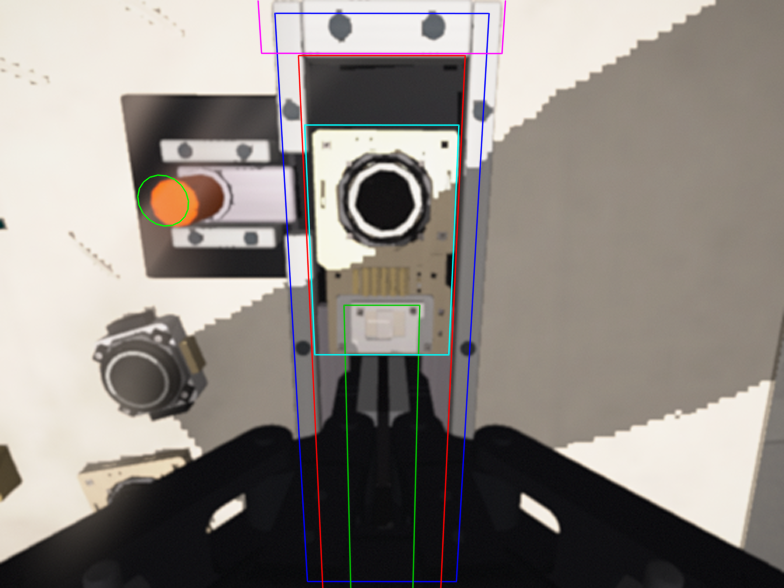

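>>> {"fn": "step_arm", "kwargs": {"motion": [{"tx": 0.3,"ty": 0,"tz": 0,"wx": 0,"wy": 0,"wz": 0,"claw": 1},{"tx": 0.3,"ty": 0,"tz": 0,"wx": 0,"wy": 0,"wz": 0,"claw": 1},{"tx": 0.3,"ty": 0,"tz": 0,"wx": 0,"wy": 0,"wz": 0,"claw": 1},{"tx": 0.2,"ty": 0,"tz": 0,"wx": 0,"wy": 0,"wz": 0,"claw": 1},{"tx": 0.1,"ty": 0,"tz": 0,"wx": 0,"wy": 0,"wz": 0,"claw": 1},{"tx": 0.1,"ty": 0,"tz": 0,"wx": 0,"wy": 0,"wz": 0,"claw": 1},{"tx": 0,"ty": 0,"tz": 0,"wx": 0,"wy": 0,"wz": 0,"claw": 1}]}}

```text
t: 8.25
tcp_pos: [0.511, 0.3191, 0.0138]
tcp_rot: [-3.142, -0.0, -1.637]
wrist_force: [0.6, -0.7, 0.6]
grip_width: 0.0001
```

Run:
```python
from h import *
s=wsnap('w6.png'); print(s['st']['t'],s['st']['tcp_pos'],nest(s['st']['tcp_pos']).round(4),s['st']['tcp_rot'],s['st']['wrist_force'])
overlay(s,PN,'w6o.png',(0,0,560,420),1.4,nest(s['st']['tcp_pos'])[1]*1000+45)
```

```text
8.25 [0.51103194 0.31914044 0.01380809] [-0.0003  0.0194  0.0138] [-3.14156380e+00 -2.42527772e-05 -1.63657169e+00] [ 0.61261827 -0.67509366  0.57342508]
```

View pics/w6o.png

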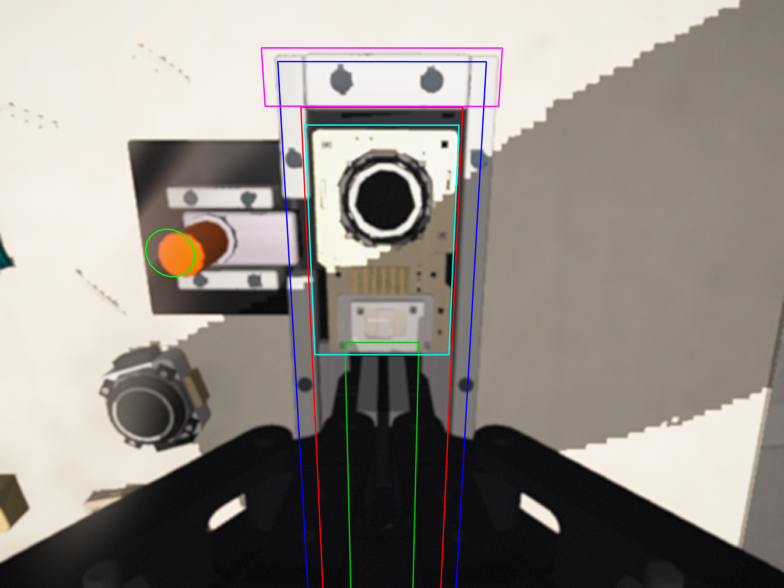

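>>> {"fn": "step_arm", "kwargs": {"motion": [{"tx": 0.1,"ty": 0,"tz": 0,"wx": 0,"wy": 0,"wz": 0,"claw": 1},{"tx": 0.05,"ty": 0,"tz": 0,"wx": 0,"wy": 0,"wz": 0,"claw": 1},{"tx": 0.05,"ty": 0,"tz": 0,"wx": 0,"wy": 0,"wz": 0,"claw": 1},{"tx": 0.05,"ty": 0,"tz": 0,"wx": 0,"wy": 0,"wz": 0,"claw": 1},{"tx": 0,"ty": 0,"tz": 0,"wx": 0,"wy": 0,"wz": 0,"claw": 1},{"tx": 0,"ty": 0,"tz": 0,"wx": 0,"wy": 0,"wz": 0,"claw": 1}]}}

```text
t: 8.9
tcp_pos: [0.5109, 0.3167, 0.0138]
tcp_rot: [-3.142, 0.0, -1.636]
wrist_force: [-0.3, 0.1, -0.3]
grip_width: 0.0003
```

Run:
```python
from h import *
s=wsnap('w7.png'); print(s['st']['t'],s['st']['tcp_pos'],nest(s['st']['tcp_pos']).round(4),s['st']['tcp_rot'],s['st']['wrist_force'])
overlay(s,PN,'w7o.png',(0,0,560,420),1.4,nest(s['st']['tcp_pos'])[1]*1000+45)
```

```text
8.9 [0.5108629  0.31673566 0.01378964] [-0.0003  0.0218  0.0138] [-3.14155875e+00  1.95760996e-05 -1.63644701e+00] [-0.30406056  0.14127283 -0.27158745]
```

View pics/w7o.png

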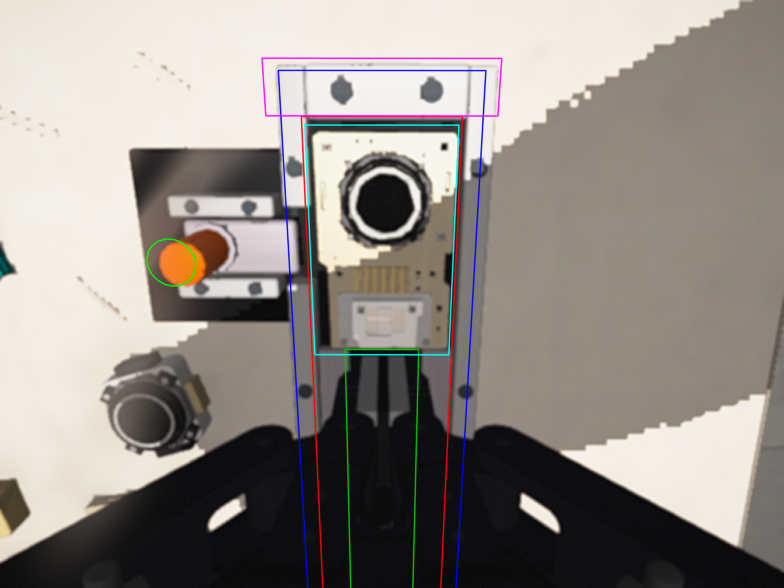

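>>> {"fn": "step_arm", "kwargs": {"motion": [{"tx": -0.2,"ty": 0,"tz": 0,"wx": 0,"wy": 0,"wz": 0,"claw": 1},{"tx": -0.8,"ty": 0,"tz": -0.5,"wx": 0,"wy": 0,"wz": 0,"claw": 1},{"tx": 0,"ty": 0,"tz": -3,"wx": 0,"wy": 0,"wz": 0,"claw": 1},{"tx": 0,"ty": 0,"tz": -4,"wx": 0,"wy": 0,"wz": 0,"claw": 1},{"tx": 0,"ty": 0,"tz": 0,"wx": 0,"wy": 0,"wz": 0,"claw": 1},{"tx": 0,"ty": 0,"tz": 0,"wx": 0,"wy": 0,"wz": 0,"claw": 1}]}}

```text
t: 9.55
tcp_pos: [0.512, 0.3275, 0.09]
tcp_rot: [-3.139, 0.001, -1.636]
wrist_force: [-0.2, 0.3, -0.5]
grip_width: 0.0
```

```bash
cat > lk.py <<'E'
from h import *
import sys
s=wsnap(sys.argv[1]+'.png'); print(s['st']['t'],s['st']['tcp_pos'],nest(s['st']['tcp_pos']).round(4),s['st']['tcp_rot'],s['st']['wrist_force'])
a=s['img']; f=1.4; a=cv2.resize(a,None,fx=f,fy=f,interpolation=cv2.INTER_CUBIC)
c,d=np.cos(PN[2]),np.sin(PN[2])
def pl(pts,col):
    p=np.array(pts)/1000.; w=np.c_[c*p[:,0]-d*p[:,1]+PN[0], d*p[:,0]+c*p[:,1]+PN[1], p[:,2]]
    q=(proj(s,w)+.5)*f-.5; cv2.polylines(a,[np.round(q*16).astype(np.int32)],True,col,1,cv2.LINE_AA,4)
rect=lambda xa,xb,ya,yb,z:[(xa,ya,z),(xb,ya,z),(xb,yb,z),(xa,yb,z)]
pl(rect(-21,21,33.5,101.5,13),(255,255,0)); pl(rect(-22,22,32,103,17),(0,0,255))
K=float(sys.argv[2]) if len(sys.argv)>2 else 0
pl([(-52+K+6*np.cos(t),67.5+6*np.sin(t),40.5) for t in np.linspace(0,6.28,20)],(0,255,0))
cv2.imwrite('pics/'+sys.argv[1]+'o.png',a)
E
python3 lk.py w8
```

```text
9.55 [0.51201312 0.32749165 0.08998111] [-0.0007  0.011   0.09  ] [-3.13937682e+00  1.30712811e-03 -1.63610119e+00] [-0.18702334  0.30851955 -0.51409533]
```

View pics/w8o.png

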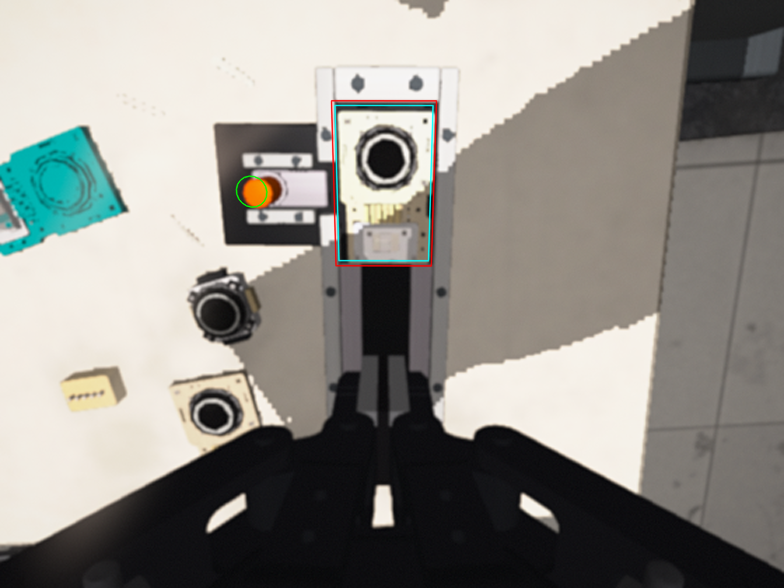

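Run:
```python
from h import *
a=cv2.imread('pics/w8.png')[60:215,215:345]; cv2.imwrite('pics/w8c.png',cv2.resize(a,None,fx=3.8,fy=3.8,interpolation=cv2.INTER_CUBIC))
s=snap('scene'); cv2.imwrite('pics/s8c.png',cv2.resize(s['img'][200:310,200:350],None,fx=5,fy=5,interpolation=cv2.INTER_CUBIC))
```

```text
(no output)
```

View pics/w8c.png

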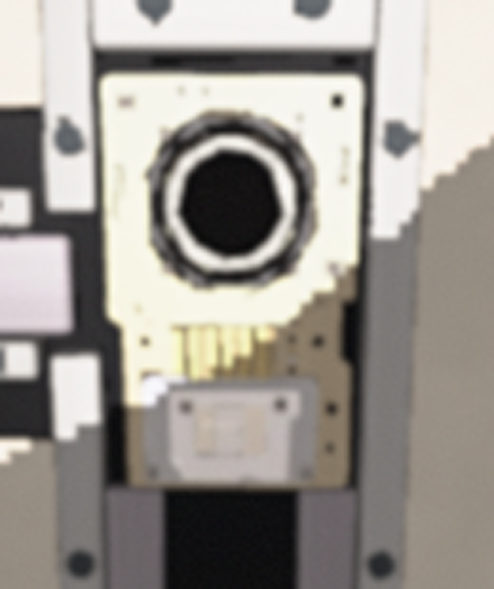

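View pics/s8c.png

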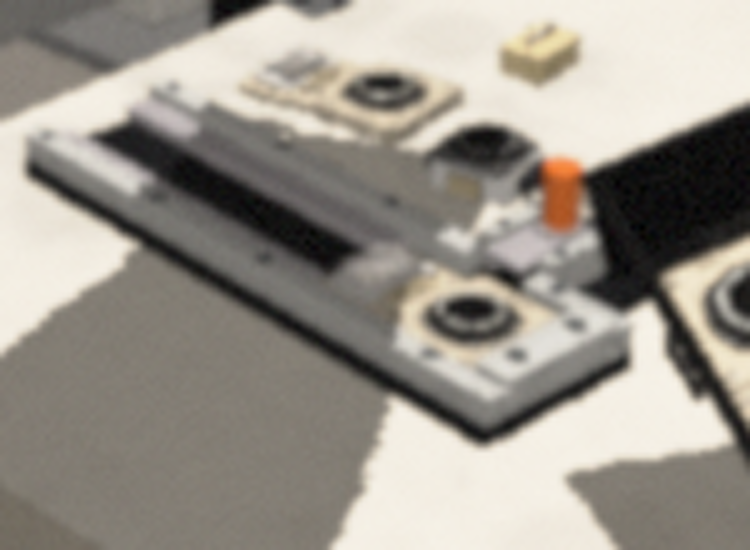

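```bash
cat > q.py <<'E'
from h import *
import pickle
st=dict(tcp_pos=[0.51201312,0.32749165,0.08998111],tcp_rot=[-3.13937682e+00,1.30712811e-03,-1.63610119e+00])
s=wsnap()
print(s['st']['tcp_pos'],s['st']['t'])
T=np.eye(4); T[:3,:3]=Ro.from_euler('xyz',st['tcp_rot']).as_matrix(); T[:3,3]=st['tcp_pos']
s['view']=np.linalg.inv(T@np.array(s['mount']))
c,d=np.cos(PN[2]),np.sin(PN[2])
def row(y,z): 
    p=np.array([0,y,z])/1000; return proj(s,[c*p[0]-d*p[1]+PN[0], d*p[0]+c*p[1]+PN[1], p[2]])[0,1]
print('stop',row(103,20),'obs',60+47/3.8,'rail',row(32,12),'obs',60+487/3.8)
print('front obs',60+74/3.8,'rear obs',60+487/3.8)
for r in (32,33,34,35): print('flat',r,row(r+68,13),row(r,13))
import math
for r in (30,31,31.8):
  th=math.asin(5/(32-r+66.5)) # tilt
  for th in (0.074,):
    zt=7+68*math.sin(th)+6*math.cos(th); print('tilt',r,row(r+68*math.cos(th),13),row(r,zt))
E
python3 q.py
```

```text
[0.51101262 0.32685035 0.08811346] 9.65
stop 71.01904438148702 obs 72.36842105263158 rail 187.590702161965 obs 188.1578947368421
front obs 79.47368421052632 rear obs 188.1578947368421
flat 32 77.51690674166292 187.9403199325689
flat 33 75.73435332586462 186.45699186187147
flat 34 73.94674389882917 184.9698265513
flat 35 72.15405691879982 183.47880909166474
tilt 30 81.39624110956545 192.75292854526128
tilt 31 79.62466620468007 191.2475088616161
tilt 31.8 78.20380057451067 190.04031609988903
```

>>> {"fn": "step_arm", "kwargs": {"motion": [{"tx": 1,"ty": -2,"tz": 0,"wx": 0,"wy": 0,"wz": 0,"claw": 1},{"tx": 2,"ty": -3,"tz": 0,"wx": 0,"wy": 0,"wz": 0,"claw": 1},{"tx": 2,"ty": -2.9,"tz": 0,"wx": 0,"wy": 0,"wz": 0,"claw": 1},{"tx": 0.65,"ty": 0,"tz": 0,"wx": 0,"wy": 0,"wz": 0,"claw": 1},{"tx": 0,"ty": 0,"tz": 2,"wx": 0,"wy": 0,"wz": 0,"claw": 1},{"tx": 0,"ty": 0,"tz": 2,"wx": 0,"wy": 0,"wz": 0,"claw": 1},{"tx": 0,"ty": 0,"tz": 2,"wx": 0,"wy": 0,"wz": 0,"claw": 1},{"tx": 0,"ty": 0,"tz": 0,"wx": 0,"wy": 0,"wz": 0,"claw": 1},{"tx": 0,"ty": 0,"tz": 0,"wx": 0,"wy": 0,"wz": 0,"claw": 1}]}}

```text
t: 10.6
tcp_pos: [0.5864, 0.2649, 0.0285]
tcp_rot: [3.14, -0.0, -1.637]
wrist_force: [-0.7, 0.8, 0.3]
grip_width: -0.0
```

```bash
python3 lk.py w9 1
```

```text
10.6 [0.58640704 0.2649291  0.02846519] [-0.079   0.0686  0.0285] [ 3.14024896e+00 -4.92550260e-04 -1.63659309e+00] [-0.72545002  0.80056269  0.34157899]
```

View pics/w9o.png

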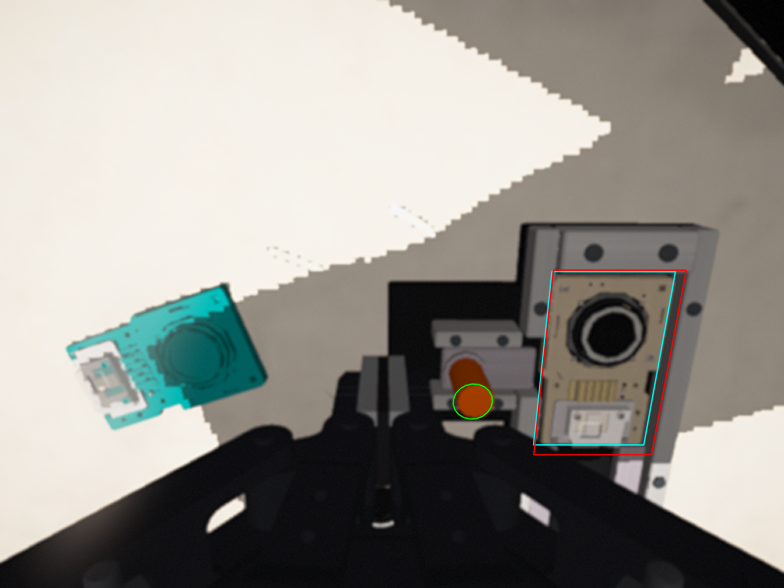

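>>> {"fn": "step_arm", "kwargs": {"motion": [{"tx": 0,"ty": 0.5,"tz": 0,"wx": 0,"wy": 0,"wz": 0,"claw": 1},{"tx": -0.05,"ty": 0.3,"tz": 0,"wx": 0,"wy": 0,"wz": 0,"claw": 1},{"tx": 0,"ty": 0.2,"tz": 0,"wx": 0,"wy": 0,"wz": 0,"claw": 1},{"tx": 0,"ty": 0.2,"tz": 0,"wx": 0,"wy": 0,"wz": 0,"claw": 1},{"tx": 0,"ty": 0.2,"tz": 0,"wx": 0,"wy": 0,"wz": 0,"claw": 1},{"tx": 0,"ty": 0.2,"tz": 0,"wx": 0,"wy": 0,"wz": 0,"claw": 1},{"tx": 0,"ty": 0,"tz": 0,"wx": 0,"wy": 0,"wz": 0,"claw": 1}]}}

```text
t: 11.35
tcp_pos: [0.5706, 0.2668, 0.029]
tcp_rot: [-3.141, 0.0, -1.636]
wrist_force: [1.1, 0.3, 2.2]
grip_width: -0.0001
```

```bash
python3 lk.py w10 1
```

```text
11.35 [0.57061083 0.26683325 0.02904624] [-0.0632  0.0677  0.029 ] [-3.14123041e+00  2.40855243e-04 -1.63634770e+00] [1.08381692 0.25448176 2.17770764]
```

View pics/w10o.png

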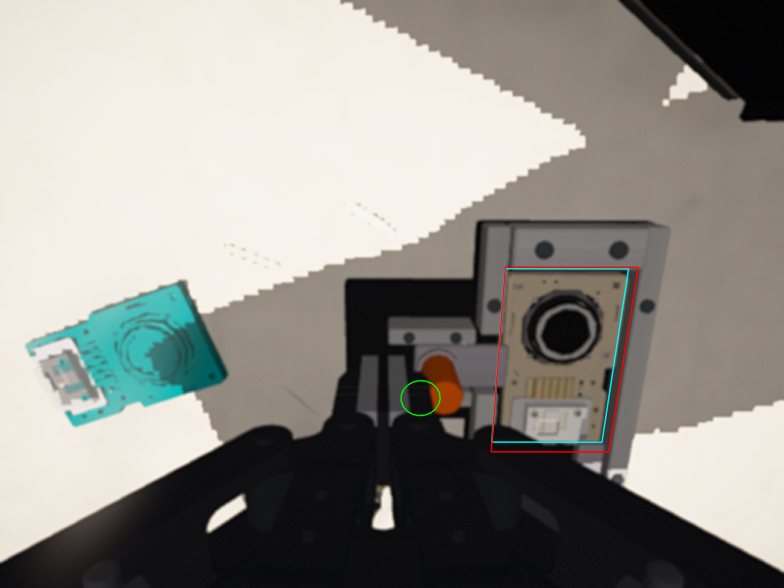

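>>> {"fn": "step_arm", "kwargs": {"motion": [{"tx": 0,"ty": 0.1,"tz": 0,"wx": 0,"wy": 0,"wz": 0,"claw": 1},{"tx": 0,"ty": 0.1,"tz": 0,"wx": 0,"wy": 0,"wz": 0,"claw": 1},{"tx": 0,"ty": 0.1,"tz": 0,"wx": 0,"wy": 0,"wz": 0,"claw": 1},{"tx": 0,"ty": 0.05,"tz": 0,"wx": 0,"wy": 0,"wz": 0,"claw": 1},{"tx": 0,"ty": 0,"tz": 0,"wx": 0,"wy": 0,"wz": 0,"claw": 1}]}}

```text
t: 11.9
tcp_pos: [0.5671, 0.2669, 0.0287]
tcp_rot: [3.141, -0.0, -1.636]
wrist_force: [1.6, -0.1, 1.8]
grip_width: 0.0002
```

>>> {"fn": "step_arm", "kwargs": {"motion": [{"tx": 0,"ty": 0.05,"tz": 0,"wx": 0,"wy": 0,"wz": 0,"claw": 1},{"tx": 0,"ty": 0,"tz": 0,"wx": 0,"wy": 0,"wz": 0,"claw": 1}]}}

```text
t: 12.1
tcp_pos: [0.5666, 0.267, 0.0287]
tcp_rot: [3.142, -0.0, -1.636]
wrist_force: [1.5, 0.5, 1.2]
grip_width: -0.0
```

```bash
python3 lk.py w11 12
```

```text
12.1 [0.56664209 0.26696595 0.02873653] [-0.0592  0.0678  0.0287] [ 3.14151444e+00 -5.10596146e-05 -1.63644779e+00] [1.4696152  0.46229341 1.22131173]
```

View pics/w11o.png

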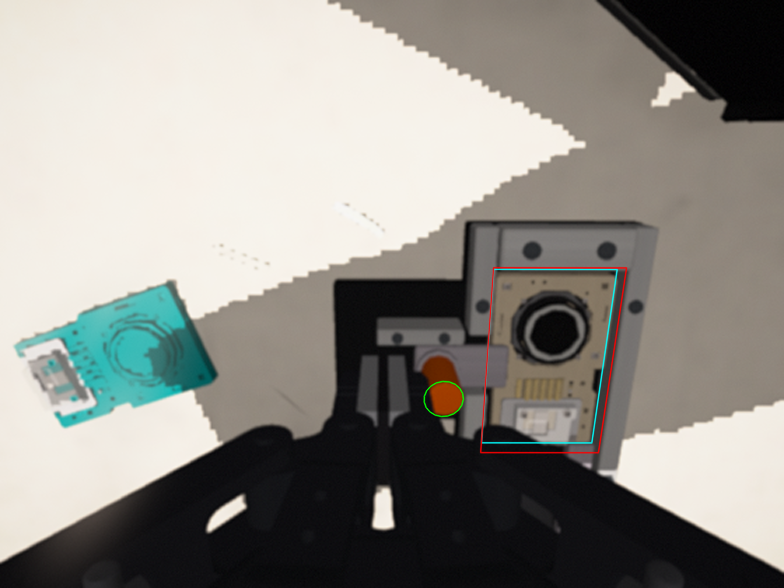

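>>> {"fn": "step_arm", "kwargs": {"motion": [{"tx": 0,"ty": 0.05,"tz": 0,"wx": 0,"wy": 0,"wz": 0,"claw": 1},{"tx": 0,"ty": 0,"tz": 0,"wx": 0,"wy": 0,"wz": 0,"claw": 1}]}}

```text
t: 12.35
tcp_pos: [0.5661, 0.267, 0.0288]
tcp_rot: [3.142, -0.0, -1.636]
wrist_force: [1.2, 0.6, 1.1]
grip_width: 0.0001
```

>>> {"fn": "step_arm", "kwargs": {"motion": [{"tx": 0,"ty": 0.05,"tz": 0,"wx": 0,"wy": 0,"wz": 0,"claw": 1},{"tx": 0,"ty": 0,"tz": 0,"wx": 0,"wy": 0,"wz": 0,"claw": 1}]}}

```text
t: 12.55
tcp_pos: [0.5657, 0.267, 0.0288]
tcp_rot: [-3.141, -0.0, -1.636]
wrist_force: [2.3, 0.6, 1.0]
grip_width: -0.0004
```

>>> {"fn": "step_arm", "kwargs": {"motion": [{"tx": 0,"ty": 0.05,"tz": 0,"wx": 0,"wy": 0,"wz": 0,"claw": 1},{"tx": 0,"ty": 0,"tz": 0,"wx": 0,"wy": 0,"wz": 0,"claw": 1}]}}

```text
t: 12.75
tcp_pos: [0.5654, 0.2671, 0.0289]
tcp_rot: [-3.141, 0.0, -1.636]
wrist_force: [3.0, -1.0, 0.6]
grip_width: 0.0
```

>>> {"fn": "step_arm", "kwargs": {"motion": [{"tx": 0,"ty": 0.05,"tz": 0,"wx": 0,"wy": 0,"wz": 0,"claw": 1},{"tx": 0,"ty": 0,"tz": 0,"wx": 0,"wy": 0,"wz": 0,"claw": 1}]}}

```text
t: 12.95
tcp_pos: [0.5654, 0.2671, 0.0291]
tcp_rot: [-3.14, 0.0, -1.637]
wrist_force: [4.2, -0.1, 1.4]
grip_width: -0.0006
```

>>> {"fn": "step_arm", "kwargs": {"motion": [{"tx": 0,"ty": -0.3,"tz": 0,"wx": 0,"wy": 0,"wz": 0,"claw": 1},{"tx": 0,"ty": -0.8,"tz": 0,"wx": 0,"wy": 0,"wz": 0,"claw": 1},{"tx": 0,"ty": 0,"tz": -3,"wx": 0,"wy": 0,"wz": 0,"claw": 1},{"tx": 0,"ty": 0,"tz": -4,"wx": 0,"wy": 0,"wz": 0,"claw": 1},{"tx": -2,"ty": 0,"tz": -2,"wx": 0,"wy": 0,"wz": 0,"claw": 1},{"tx": -3,"ty": 2,"tz": 0,"wx": 0,"wy": 0,"wz": 0,"claw": 1},{"tx": 0,"ty": 2,"tz": 0,"wx": 0,"wy": 0,"wz": 0,"claw": 1},{"tx": 0,"ty": 0,"tz": 0,"wx": 0,"wy": 0,"wz": 0,"claw": 1},{"tx": 0,"ty": 0,"tz": 0,"wx": 0,"wy": 0,"wz": 0,"claw": 1}]}}

```text
t: 13.85
tcp_pos: [0.539, 0.319, 0.1187]
tcp_rot: [3.141, -0.0, -1.636]
wrist_force: [1.3, -0.3, -0.3]
grip_width: 0.0003
```

```bash
python3 lk.py w12 12
python3 - <<'E'
from h import *
t=snap('top'); cv2.imwrite('pics/t12.png',cv2.resize(t['img'][150:270,215:345],None,fx=5,fy=5,interpolation=cv2.INTER_CUBIC))
a=cv2.imread('pics/w12o.png'); 
for q in ['spare_board','stick_part','gold_part']:
  for r in spotter.recognise(q,'top')[:3]: print(q,r['conf'],towld(t,r['centre']).round(4))
E
```

```text
13.85 [0.5389872  0.318968   0.11869025] [-0.0282  0.0177  0.1187] [ 3.14114715e+00 -2.86620944e-04 -1.63582201e+00] [ 1.31962149 -0.28207561 -0.27021275]
spare_board 0.73 [ 0.601   0.4177 -0.    ]
```

View pics/w12o.png

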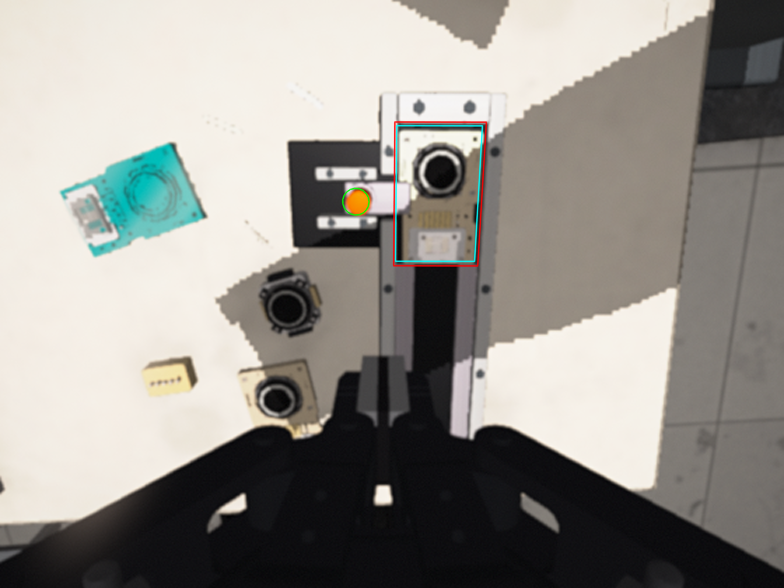

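View pics/t12.png

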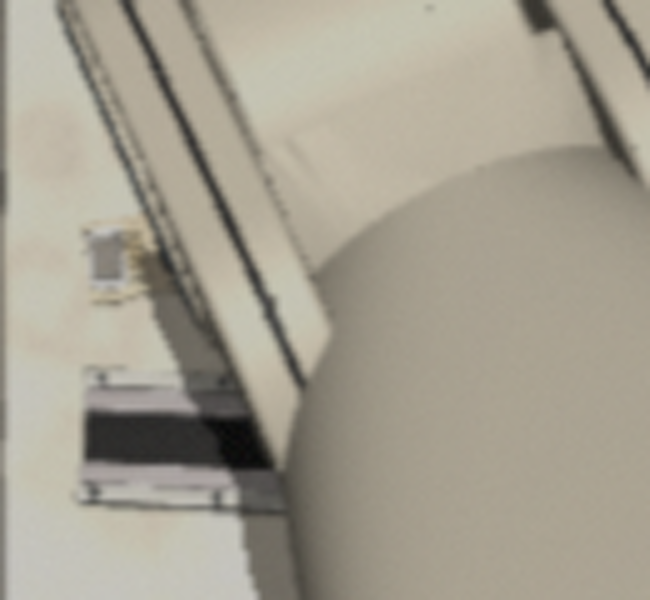

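```bash
python3 -c "
from bench import ticket
print(ticket.job_done())"
```

```text
the job is handed in; nothing more can be done
None
```

The board is in the notch with the keeper closed over its edge, and the job is handed in at about 14 s of the 48 s allowed.

- **Board:** I pushed its rear edge along the rails with the shut fingers. Wrist force readings at my stops stayed within noise, 2 N or less. In the image after the push, its apparent length fits a flat board in the notch better than one still tilted on the rails. It sits about 1.5 mm short of centre, inside the 4 mm tolerance. I judged flatness from the images only, as there is no direct reading.
- **Keeper:** I pushed the knob until the finger stopped moving and the force rose to about 4 N. In the last wrist picture the knob lies where a fully closed keeper (12 mm) should put it, and the keeper covers the board's edge.
- **Bystanders:** The fingers never came near the three loose parts. In the last wrist picture all three look where they were, but I did not measure them again. The arm hid most of that area from the top camera, and its detector reported only a partly hidden spare board, with its centre about 19 mm off the first reading. I put that down to only part of the board showing.
- **One disagreement:** The scene camera's overlay of the nest was a few millimetres off the one from the top camera. I went by the top camera, and the wrist camera agreed with it to about 1 mm.

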